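# Unclamp a drilled angle bracket and show its underside to the inspection camera

## Task

Throw the red lever of the toggle clamp on the drilling jig right back so that the zinc angle bracket is free, then take the bracket out and hold it up to the inspection camera so the burrs on its underside can be checked: the underside of the foot square to the lens, the middle of the foot centred in front of it, 12 cm from the lens. Finish while still holding the bracket there, still and touching nothing else; leave the clamp open, do not knock the camera, and leave the glue bottle, the tape measure and the finished bracket where they are.

Things in the scene. Friction and masses are not known exactly. Their poses are not given: they have to be found in the camera images.
- jig: Drilling jig, fixed: grey plate 110 x 250 x 10 mm (y -155 to 95 mm) carrying a toggle clamp and, in front of it, a dark nest block with the bracket. Origin on the bench under the middle of the clamp; z up, y runs from the nest (-y) to the lever (+y).
- nest (a point): Middle of the top of the nest block (70 x 63 mm), 32 mm over the bench, at y = -113.5 mm in the jig frame. Pins 6 mm thick stand 8 mm above it with 1.5 mm of play: two each side of the bracket's foot (y = -88, -112 mm, x = +-18.5) and two outside its leg (y = -132.5 mm). The bracket lifts straight up out of it.
- clamp_lever (a joint): Lever angle, rad: 0.05 clamped (the black-tipped spindle sits on the bracket's foot), 1.36 fully back. Opening swings the red handle from upright towards the jig's +y and down, and the clamping arm up off the bracket. Stiff (about 4 N on the handle); stays where it is left. When open, the arm stands 140 mm over the bench near y = 15 mm in the jig frame.
- lever_axle (a point): The lever's axle, level, parallel to the jig's x; at y = 31, z = 42 mm in the jig frame.
- lever_handle (a point): Middle of the red handle (20 mm wide along the jig's x, about 25 mm thick, 70 mm long), 96 mm from the axle. Clamped, it lies at y = 55, z = 135 mm in the jig frame, leaning about 20 degrees from upright towards +y, its end at z = 167 mm. Push on the side that faces the nest.
- bracket: Zinc angle bracket, loose, 70 g, 3 mm strip 28 mm wide: flat foot 90 mm long, leg 50 mm high at one end. Origin in the middle of the foot's underside; foot y -45 to 45 mm, leg at y = 42 to 45 mm, z points out of the foot's top. It starts in the nest, foot 32 mm over the bench and under the clamp's spindle, leg away from the clamp (its y along the jig's -y, origin at jig y = -83 mm).
- foot_under (a point): Middle of the underside of the bracket's foot (the bracket's origin).
- leg_top (a point): Middle of the top edge of the bracket's leg (28 mm wide along the bracket's x, 3 mm thick; a good place to grip, across its width), (0, 43.5, 50) mm in the bracket frame.
- camera: Inspection camera, black with a white ring light (72 mm across) round the lens, fixed, leaning 30 degrees from vertical, looking up and towards the -x of its foot. Origin in the middle of the lens front, 132 mm over the bench; z is the line of sight, out of the lens; x and y lie across it, y level.
- camera_stand: Foot of the inspection camera, fixed to the bench: dark plate 120 x 100 x 12 mm with two cheeks. Origin on the bench under its middle; the lens leans towards its -x.
- glue: Glue bottle, white with a blue label and cap, 43 mm thick, 128 mm high, standing loose; origin under its middle. Leave it alone.
- finished: Finished small aluminium angle bracket, 35 x 70 x 45 mm, loose; origin in the middle of its underside. Leave it alone.
- tape: Black tape measure, 37 x 80 x 69 mm, loose; origin in the middle of its underside. Leave it alone.
Things that resemble listed ones, but are neither listed nor needed, are in the scene too. There is more than one size of the camera_stand; the job needs the larger.

How it is judged:
By the outcome, as a careful person would: the job done as asked, in the order asked, and still so for the second after the job is handed in, while the arm keeps its last pose, push and grip.
It also fails if it takes over 51 s, if anything falls off the work surface, if the arm or the gripper's body presses on something with over 40 N, if the wrist force passes 120 N, or if a joint passes its speed limit or range.

## Robot

A 6-joint arm with a two-finger parallel gripper is mounted at the origin on a cart in front of the work surface, level with it; the furniture and walls round the work are solid. World frame = base frame: x ahead of the robot, y to its left, z up, the work surface at z = 0. Lengths are in m, angles in rad, forces in N, time in s.
With the tool pointing down it reaches from about 0.35 to 0.975 m from the base axis. Payload 4.9 kg.
Tool frame: the origin (TCP) lies midway between the tips of the shut fingers; the grasp point (between the pads) lies 19 mm behind it; z points along the fingers, y is the line along which they close (so a half turn about z gives the same grasp; the last joint's range is limited). The gripper opens to 85 mm and grips with 20 to 120 N. Pads are 22 mm wide; open, the fingers measure 114 mm over their backs; the gripper's body (76 mm by 85 mm) begins 54 mm behind the grasp point. The pads swing forward as they close: fully open they stand 13 mm farther back than shut.
Start: joints at [-1.374, 0.053, 1.613, -0, 1.476, -0.119], TCP at [0.194, -0.594, 0.231] pointing down, gripper open.
Joint ranges: [-3.01, 3.01], [-1.01, 2.22], [0.06, 2.58], [-1.02, 4.17], [0.09, 2.62], [-3.14, 3.14]. Speed limits (rad/s): [2.57, 2.57, 3.14, 3.14, 3.14, 3.14].

## Interface

Orientations are given as a rotation vector (axis times angle).
In Python, from station import ctrl, optics, job gives the robot as it stands.
- The arm moves only by the shell command python3 -m jog 'ROWS' [OPENING] [FORCE]. ROWS is JSON, a list of rows, each a list of 2 entries, a list of its own where there are three numbers: the shift along the tool's x, y, z in m, then the turn, a rotation vector about the tool's x, y, z in rad. A call has 1 to 5 rows; each row is the pose to reach, as a shift and turn from the pose commanded when the call began, along the tool's axes at that moment; what a row does not reach only later rows make up. A row lasts 1/10 s, in which the tool goes at most 50 mm and 8.59 degrees, less where a joint would pass 70% of its speed; a pose out of reach is approached as far as the arm can. A call with a gripper value outside its range is refused whole. OPENING is the opening, from 0 (shut) to 1 (fully open), set as the call begins (- or left out, the last holds). The fingers move at their own pace and stop on an object; FORCE is the grip in N (left out, the last holds). Time passes only in rows, so rows that repeat a pose let the fingers close. It gives the time, the measured TCP pose, the force, the opening and the grip force at its end, in the units of the state.
- ctrl.get_obs(): the state, without advancing time (a new reading comes with each control period).
- optics.get_image(name): name is "scene" or "side" or "wrist"; returns a dict with "image" (384x512x3 uint8, blue, green, red), "fx", "fy", "cx", "cy" (pixels), "D" ([k1, k2, p1, p2, k3] as OpenCV has them; the pictures are not rectified), "rvec" (rotation vector, rad) and "tvec" (3), from world to camera coordinates, as OpenCV has them; the wrist camera has in their place "mount" (4x4, takes a point from camera to tool coordinates, whose origin is the TCP and whose axes are the flange's). Camera axes: x right, y down, z forward; pixel columns grow to the right and rows downward; lengths in m; the calibration is good to about 2 mm. A picture is of the moment at which its call begins: read the wrist's pose just before it. There is no depth.
- job.finish_job(): hands the job in; it is judged then, once.
The state is a dict: "t": time; "q": joint angles; "dq": joint speeds; "effort": joint torques, N m; "tool_pos": TCP position; "tool_rot": TCP orientation; "contact_force": force on the tool from outside, world axes, zero at the start; "wrist_torque": the same for the moment, N m; "opening": finger opening in m; "grip_force": force on a finger pad.
Only numpy, scipy, OpenCV 4.12 (cv2) and the standard library are available. Lean on these libraries where they do the work, as an engineer would, in place of code of your own. Each camera call takes 0.05 s, during which the arm holds its last target. There are 200 camera calls.

## Working session

There is one attempt and no reset: what is moved stays moved. The work goes in short steps, Python scripts to look and compute and a shell command to move; the robot and the scene stay as the last step left them, time stands still between calls to the robot, and variables do not carry over. Pictures are saved under pics/ and viewed, at most 10 in all, crops included, and the job is handed in when it is done.

```bash
ls; mkdir -p pics
python3 - <<'E'
from station import ctrl, optics
import cv2,numpy as np,pickle
o=ctrl.get_obs();print(o)
d={}
for n in ("scene","side","wrist"):
    d[n]=optics.get_image(n); cv2.imwrite(f"pics/{n}0.png",d[n]["image"])
    print(n,{k:v for k,v in d[n].items() if k!="image"})
pickle.dump((o,d),open("s0.pkl","wb"))
a=np.hstack([d["scene"]["image"],d["side"]["image"]])
E
```

```text
pics
{'t': 0.0, 'q': array([-1.37402334e+00,  5.33802412e-02,  1.61428746e+00,  1.55115728e-05,
        1.47598468e+00, -1.19016195e-01]), 'dq': array([ 0.0012703 , -0.00112135,  0.00151097, -0.0019785 ,  0.00043631,
       -0.00020759]), 'effort': array([-1.60863412e-03, -3.93684340e+01, -3.70178175e+01, -3.13030005e-04,
        6.93973299e-03,  1.48626276e-05]), 'tool_pos': array([ 0.19397789, -0.59348833,  0.23005242]), 'tool_rot': array([-3.10048009e+00, -4.93655921e-01,  1.01454259e-04]), 'contact_force': array([-0.14978045,  0.35100349,  0.68167081]), 'wrist_torque': array([-0.01293573,  0.03182016, -0.00213145]), 'grip_force': 0.0, 'opening': 0.0853042121450737}
scene {'fx': 436.3507011179612, 'fy': 436.3507011179612, 'cx': 254.1953499631739, 'cy': 193.94132102236267, 'D': array([-0.04807092,  0.        ,  0.        ,  0.        ,  0.        ]), 'rvec': array([ 1.34073674, -2.12434723,  0.95663296]), 'tvec': array([0.26544771, 0.40912129, 0.83971586])}
side {'fx': 451.6954979850383, 'fy': 451.6954979850383, 'cx': 252.2263979877188, 'cy': 190.5694652145391, 'D': array([-0.04079389,  0.        ,  0.        ,  0.        ,  0.        ]), 'rvec': array([ 2.02272122, -0.32991768,  0.22650784]), 'tvec': array([-0.53131381,  0.17978406,  1.15849383])}
wrist {'fx': 290.3186720409501, 'fy': 290.3186720409501, 'cx': 250.70822470475184, 'cy': 186.88651771672713, 'D': array([0.01602023, 0.        , 0.        , 0.        , 0.        ]), 'mount': array([[-1.08202635e-03, -9.57029151e-01, -2.89989713e-01,
         7.24971207e-02],
       [ 9.99999075e-01, -1.27448533e-03,  4.74824620e-04,
         7.79826661e-04],
       [-8.24008637e-04, -2.89988931e-01,  9.57029645e-01,
        -1.42542351e-01],
       [ 0.00000000e+00,  0.00000000e+00,  0.00000000e+00,
         1.00000000e+00]])}
```

View pics/scene0.png

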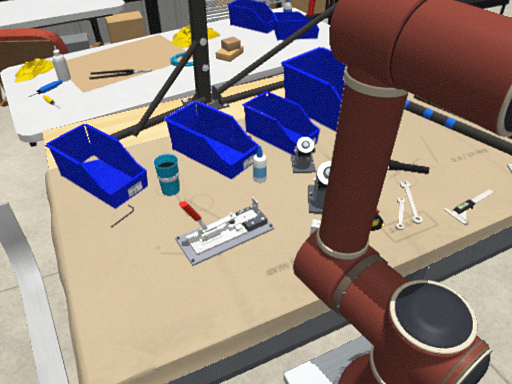

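View pics/side0.png

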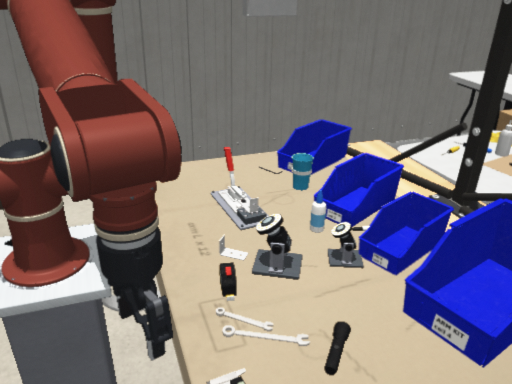

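The scene view shows the jig at about (225,235) with the red lever at (190,210). The side view shows the jig at (240,205), the large stand at (277,250), the small stand at (345,245), the tape at (228,278) and the glue at (317,217).

```bash
cat > h.py <<'E'
import cv2,numpy as np,pickle
from scipy.spatial.transform import Rotation as R
def ray(c,uv,T=None):
    K=np.array([[c["fx"],0,c["cx"]],[0,c["fy"],c["cy"]],[0,0,1]])
    p=cv2.undistortPoints(np.array([[uv]],float),K,c["D"])[0,0]
    d=np.array([p[0],p[1],1.])
    if "rvec" in c:
        A=R.from_rotvec(c["rvec"]).as_matrix(); o=-A.T@c["tvec"]; d=A.T@d
    else:
        M=T@c["mount"]; o=M[:3,3]; d=M[:3,:3]@d
    return o,d/np.linalg.norm(d)
def plane(c,uv,z,T=None):
    o,d=ray(c,uv,T); return o+d*(z-o[2])/d[2]
def tri(*rs):
    A=np.zeros((3,3));b=np.zeros(3)
    for o,d in rs:
        P=np.eye(3)-np.outer(d,d);A+=P;b+=P@o
    x=np.linalg.solve(A,b)
    return x,[round(1e3*np.linalg.norm((np.eye(3)-np.outer(d,d))@(x-o)),1) for o,d in rs]
def tool(o):
    T=np.eye(4);T[:3,:3]=R.from_rotvec(o["tool_rot"]).as_matrix();T[:3,3]=o["tool_pos"];return T
def proj(c,P,T=None):
    K=np.array([[c["fx"],0,c["cx"]],[0,c["fy"],c["cy"]],[0,0,1]])
    P=np.atleast_2d(P).astype(float)
    if "rvec" in c: r,t=c["rvec"],c["tvec"]
    else:
        M=np.linalg.inv(T@c["mount"]); r,t=cv2.Rodrigues(M[:3,:3])[0],M[:3,3]
    return cv2.projectPoints(P,r,t,K,c["D"])[0][:,0]
E
python3 - <<'E'
from h import *
o,d=pickle.load(open("s0.pkl","rb"))
a=d["scene"]["image"][135:275,170:345]; b=d["side"]["image"][145:300,190:370]
cv2.imwrite("pics/c1.png",cv2.resize(a,None,fx=4,fy=4,interpolation=cv2.INTER_CUBIC))
cv2.imwrite("pics/c2.png",cv2.resize(b,None,fx=3.8,fy=3.8,interpolation=cv2.INTER_CUBIC))
for n in("scene","side"):
    im=d[n]["image"];h=cv2.cvtColor(im,cv2.COLOR_BGR2HSV)
    m=(((h[...,0]<6)|(h[...,0]>174))&(h[...,1]>190)&(h[...,2]>140)).astype(np.uint8)
    nn,l,s,c=cv2.connectedComponentsWithStats(m)
    for i in range(1,nn):
        if s[i,4]>8: print(n,s[i],c[i])
E
```

```text
scene [180 202  15  10  47] [185.42553191 205.46808511]
scene [195 213   6   6   9] [197.66666667 215.22222222]
side [225 149   8  21  91] [228.71428571 159.06593407]
side [226 267   5   8  29] [228.10344828 270.75862069]
```

View pics/c1.png

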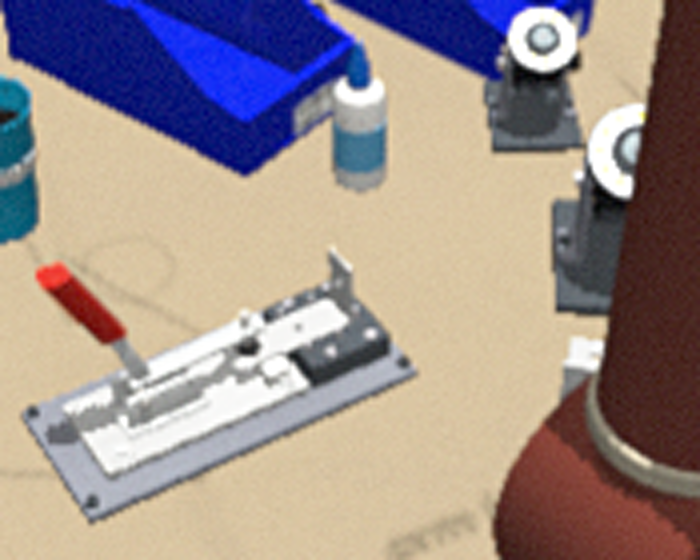

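View pics/c2.png

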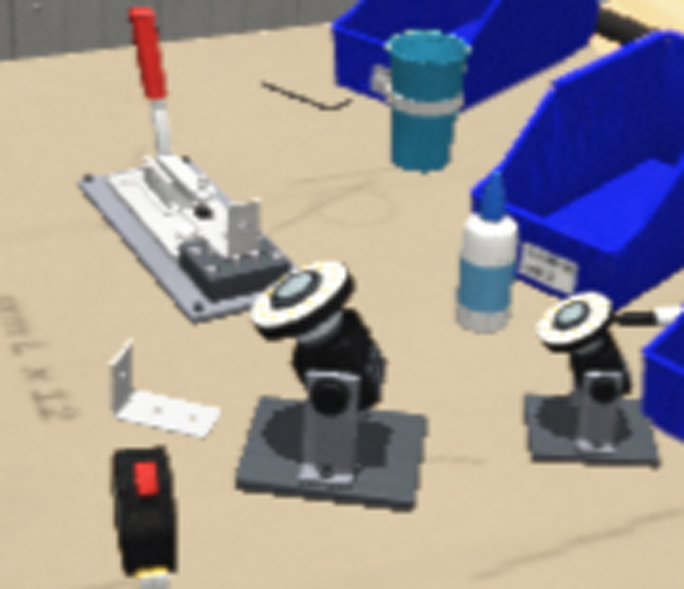

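c1 shows the jig plate corners at (25,412), (93,520) and (415,370), and the bracket leg top at about (330,250). c2 shows plate corners at (80,178), (195,318) and (293,268). The large stand's plate is at (238..427, 400..508) and its lens at about (298,292).

Run:
```python
from h import *
o,d=pickle.load(open("s0.pkl","rb"))
S,D=d["scene"],d["side"]
s=lambda x,y:((x+.5)/4-.5+170,(y+.5)/4-.5+135)
e=lambda x,y:((x+.5)/3.8-.5+190,(y+.5)/3.8-.5+145)
f=lambda v:np.round(v*1e3,1)
for n,p in dict(farY=(25,410),nearY=(92,516),nearm=(416,368)).items(): print("scene",n,f(plane(S,s(*p),.01)))
for n,p in dict(nearY=(80,178),nearm=(194,315),farm=(293,266)).items(): print("side",n,f(plane(D,e(*p),.01)))
print("leg top",tri(ray(S,s(340,256)),ray(D,e(245,204))))
print("handle top",tri(ray(S,s(52,275)),ray(D,e(141,15))))
print("lens",tri(ray(S,s(632,150)),ray(D,e(299,292))),f(plane(D,e(299,291),.132)))
for p in [(258,396),(238,486),(413,504),(427,414)]: print("stand top z12",f(plane(D,e(*p),.012)))
print("stand scene",f(plane(S,s(555,202),.012)),f(plane(S,s(558,306),.012)))
print("glue",f(plane(D,e(484,325),0)),f(plane(S,s(358,185),0)))
print("fin",[f(plane(D,e(*p),0)) for p in [(116,415),(207,437),(220,408)]])
print("tape",[f(plane(D,e(*p),0)) for p in [(130,568),(176,570)]])
```

```text
scene farY [600.  242.5  10. ]
scene nearY [493.8 232.1  10. ]
scene nearm [521.4 -11.2  10. ]
side nearY [497.3 233.2  10. ]
side nearm [522.7 -12.9  10. ]
side farm [620.6  33.9  10. ]
leg top (array([0.57440116, 0.02008221, 0.08112635]), [np.float64(1.0), np.float64(1.0)])
handle top (array([0.55099397, 0.22029617, 0.16240712]), [np.float64(1.2), np.float64(1.2)])
lens (array([ 0.5393982 , -0.1833407 ,  0.12593215]), [np.float64(1.5), np.float64(1.5)]) [ 534.3 -193.3  132. ]
stand top z12 [ 531.4 -132.    12. ]
stand top z12 [ 484.4 -224.7   12. ]
stand top z12 [ 584.8 -276.8   12. ]
stand top z12 [ 635.4 -188.3   12. ]
stand scene [ 630.4 -185.4   12. ] [ 530.6 -128.9   12. ]
glue [734.9 -78.3   0. ] [726.9 -66.2   0. ]
fin [array([ 435. , -107.5,    0. ]), array([ 487.4, -151.6,    0. ]), array([ 507. , -121.4,    0. ])]
tape [array([ 399.5, -267.2,    0. ]), array([ 425.8, -277.7,    0. ])]
```

```bash
cat > go.py <<'E'
# usage: go.py x y z(mm) heading_of_tool_x(deg) tilt(deg about tool x) : prints shift+turn in tool axes
import sys
from h import *
from station import ctrl
def rot(h,t=0): 
    c,s=np.cos(np.radians(h)),np.sin(np.radians(h))
    A=np.array([[c,s,0],[s,-c,0],[0,0,-1]])   # cols: x=(c,s,0), y=(s,-c,0), z down
    return A@R.from_euler('x',t,degrees=True).as_matrix()
if __name__=="__main__":
    a=[float(v) for v in sys.argv[1:]]; o=ctrl.get_obs(); T=tool(o)
    A=rot(a[3],a[4] if len(a)>4 else 0)
    print("t",round(o["t"],2),"pos",np.round(o["tool_pos"]*1e3,1),"F",np.round(o["contact_force"],1))
    print("shift",np.round(T[:3,:3].T@(np.array(a[:3])/1e3-T[:3,3]),4),"turn",np.round(R.from_matrix(T[:3,:3].T@A).as_rotvec(),4))
E
python3 go.py 500 -120 300 61
```

```text
t 0.15 pos [ 194.  -593.6  230.3] F [0.6 0.3 0.9]
shift [ 0.438  -0.3553 -0.069 ] turn [-0.0015 -0.0008 -0.7489]
```

```bash
python3 -m jog '[[[0.438,-0.355,-0.069],[0,0,-0.749]],[[0.438,-0.355,-0.069],[0,0,-0.749]],[[0.438,-0.355,-0.069],[0,0,-0.749]],[[0.438,-0.355,-0.069],[0,0,-0.749]],[[0.438,-0.355,-0.069],[0,0,-0.749]]]' 0 40; python3 go.py 500 -120 300 61
```

```text
t: 0.65
tool_pos: [0.3294, -0.3838, 0.2615]
tool_rot: [-2.702, -1.602, -0.0]
contact_force: [1.2, -0.4, 0.2]
opening: 0.012
grip_force: 0.0
t 0.65 pos [ 329.4 -383.8  261.5] F [ 1.2 -0.4  0.2]
shift [ 0.3133  0.0231 -0.0384] turn [-0.0002 -0.0004  0.0057]
```

```bash
python3 -m jog '[[[0.313,0.023,-0.038],[0,0,0]],[[0.313,0.023,-0.038],[0,0,0]],[[0.313,0.023,-0.038],[0,0,0]],[[0.313,0.023,-0.038],[0,0,0]],[[0.313,0.023,-0.038],[0,0,0]]]'; python3 -m jog '[[[0.065,0.005,-0.007],[0,0,0]],[[0.065,0.005,-0.007],[0,0,0]],[[0.065,0.005,-0.007],[0,0,0]]]'
python3 - <<'E'
from h import *
from station import ctrl,optics
o=ctrl.get_obs();w=optics.get_image("wrist");pickle.dump((o,w),open("w1.pkl","wb"))
print(o["tool_pos"]);cv2.imwrite("pics/w1.png",w["image"])
E
```

```text
t: 1.15
tool_pos: [0.4653, -0.176, 0.2919]
tool_rot: [2.707, 1.594, 0.0]
contact_force: [1.0, -0.5, -0.2]
opening: 0.0003
grip_force: 0.0
t: 1.45
tool_pos: [0.5012, -0.122, 0.2987]
tool_rot: [-2.704, -1.6, 0.0]
contact_force: [-0.7, -0.6, -0.5]
opening: 0.0001
grip_force: 0.0
[ 0.50121982 -0.12200732  0.29865486]
```

View pics/w1.png

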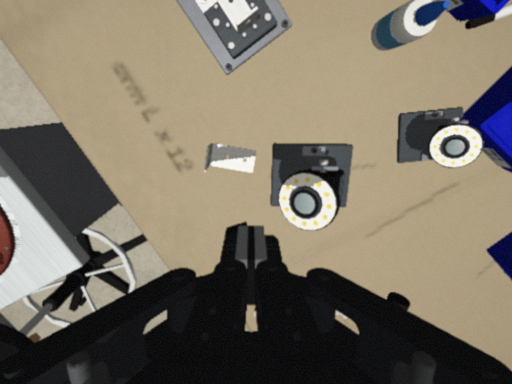

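The wrist view shows the large stand's plate at (272..353, 143..208), and the ring light centred near (307,200) with the lens in it. The nest is at about (240,30).

Run:
```python
from h import *
o,w=pickle.load(open("w1.pkl","rb"));T=tool(o);f=lambda v:np.round(v*1e3,1)
im=w["image"]; hsv=cv2.cvtColor(im,cv2.COLOR_BGR2HSV)
m=((hsv[...,2]>200)&(hsv[...,1]<120)).astype(np.uint8); m[:165]=0;m[240:]=0;m[:,:270]=0;m[:,350:]=0
m=cv2.morphologyEx(m,cv2.MORPH_CLOSE,np.ones((5,5)))
c=max(cv2.findContours(m,cv2.RETR_EXTERNAL,cv2.CHAIN_APPROX_NONE)[0],key=cv2.contourArea)
el=cv2.fitEllipse(c);print(el,cv2.boundingRect(c))
print("lens z132",f(plane(w,el[0],.132,T)))
o0,d=pickle.load(open("s0.pkl","rb"))
print("tri w/ side",tri(ray(w,el[0],T),ray(d["side"],((299.5)/3.8-.5+190,292.5/3.8-.5+145))))
# plate: dark bluish grey mask 
g=im.astype(int).max(2); m=(g<110).astype(np.uint8); m[:130]=0;m[222:]=0;m[:,:262]=0;m[:,362:]=0
c=max(cv2.findContours(m,cv2.RETR_EXTERNAL,cv2.CHAIN_APPROX_NONE)[0],key=cv2.contourArea)
hull=cv2.convexHull(c); ap=cv2.approxPolyDP(hull,4,True)[:,0];print(ap.tolist())
for p in ap: print(p,f(plane(w,p.astype(float),.012,T)))
```

```text
((307.39111328125, 203.48583984375), (46.79098892211914, 53.54153060913086), 109.31832885742188) (279, 181, 57, 49)
lens z132 [ 537.2 -188.9  132. ]
tri w/ side (array([ 0.5365477 , -0.18985387,  0.12898971]), [np.float64(0.8), np.float64(0.8)])
[[351, 145], [345, 205], [331, 221], [271, 204], [274, 143]]
[351 145] [ 633.9 -187.4   12. ]
[345 205] [ 588.4 -270.1   12. ]
[331 221] [ 557.9 -284.5   12. ]
[271 204] [ 487.3 -212.6   12. ]
[274 143] [ 535.7 -129.9   12. ]
```

```bash
python3 go.py 558.8 160.8 240 96
```

```text
t 1.5 pos [ 500.5 -123.3  298.4] F [-0.6 -1.3 -0.1]
shift [ 0.277  -0.0862  0.0582] turn [-0.0009  0.0007 -0.609 ]
```

```bash
python3 -m jog '[[[0.277,-0.086,0.058],[0,0,-0.61]],[[0.277,-0.086,0.058],[0,0,-0.61]],[[0.277,-0.086,0.058],[0,0,-0.61]],[[0.277,-0.086,0.058],[0,0,-0.61]],[[0.277,-0.086,0.058],[0,0,-0.61]]]'; python3 go.py 558.8 160.8 240 96
```

```text
t: 2.0
tool_pos: [0.5505, 0.116, 0.249]
tool_rot: [2.103, 2.333, -0.001]
contact_force: [1.1, 0.2, 0.5]
opening: -0.0001
grip_force: 0.0
t 2.0 pos [550.5 116.  249. ] F [1.1 0.2 0.5]
shift [0.0437 0.0129 0.0089] turn [-0.0003  0.0009 -0.0011]
```

```bash
python3 -m jog '[[[0,0,0],[0,0,0]],[[0,0,0],[0,0,0]],[[0,0,0],[0,0,0]]]'; python3 go.py 558.8 160.8 147 96
```

```text
t: 2.3
tool_pos: [0.5506, 0.1144, 0.2497]
tool_rot: [2.106, 2.331, -0.001]
contact_force: [-0.4, -0.0, -0.3]
opening: 0.0002
grip_force: 0.0
t 2.3 pos [550.6 114.4 249.7] F [-0.4 -0.  -0.3]
shift [0.0454 0.0129 0.1027] turn [-0.0001  0.0007 -0.0033]
```

```bash
python3 -m jog '[[[0.045,0.013,0.005],[0,0,0]],[[0.045,0.013,0.05],[0,0,0]],[[0.045,0.013,0.1],[0,0,0]],[[0.045,0.013,0.103],[0,0,0]],[[0.045,0.013,0.103],[0,0,0]]]'
python3 - <<'E'
from h import *
from station import ctrl,optics
o=ctrl.get_obs();print(o["tool_pos"])
s=optics.get_image("side")["image"][125:225,180:310];c=optics.get_image("scene")["image"][165:285,160:290]
a=cv2.resize(s,(520,400),interpolation=cv2.INTER_CUBIC);b=cv2.resize(c,(433,400),interpolation=cv2.INTER_CUBIC)
cv2.imwrite("pics/l1.png",cv2.resize(np.hstack([a,b]),None,fx=.83,fy=.83))
E
```

```text
t: 2.8
tool_pos: [0.5583, 0.1608, 0.1462]
tool_rot: [-2.105, -2.33, 0.003]
contact_force: [0.1, -0.1, 1.0]
opening: 0.0003
grip_force: 0.0
[0.55827591 0.16082109 0.14624553]
```

View pics/l1.png

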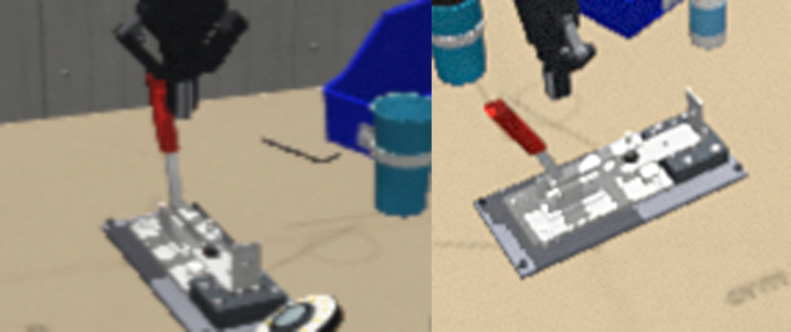

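The closed fingers stand just to the nest side of the red handle in both views. I'll check the sideways alignment numerically.

Run:
```python
from h import *
o,d=pickle.load(open("s0.pkl","rb"))
th=np.radians(6);A=np.array([[np.cos(th),-np.sin(th),0],[np.sin(th),np.cos(th),0],[0,0,1]]);O=np.array([.5604,.1459,0])
for a,b in [((190.5,210),(228.7,159.1)),((183,204),(226.8,149.5)),((199,217.5),(230.5,169.5))]:
    x,e=tri(ray(d["scene"],a),ray(d["side"],b)); print(np.round(1e3*A.T@(x-O),1),e)
from station import ctrl
print(np.round(1e3*A.T@(ctrl.get_obs()["tool_pos"]-O),1))
P=O+A@np.array([0,.055,.135]);print(proj(d["scene"],P),proj(d["side"],P))
```

```text
[ -2.1  58.  132.8] [np.float64(1.1), np.float64(1.1)]
[ -1.5  74.2 159.7] [np.float64(1.4), np.float64(1.4)]
[ -4.8  40.2 102.8] [np.float64(0.8), np.float64(0.8)]
[  2.   15.7 150.1]
[[191.34743507 208.8318236 ]] [[229.89243997 158.42332292]]
```

```bash
python3 -m jog '[[[0.02,0,0],[0,0,0]],[[0.033,0,0.003],[0,0,0]],[[0.047,0,0.008],[0,0,0]],[[0.059,0,0.014],[0,0,0]],[[0.07,0,0.022],[0,0,0]]]'; python3 go.py 558.8 160.8 147 96
```

```text
t: 3.4
tool_pos: [0.5533, 0.2337, 0.1271]
tool_rot: [2.101, 2.332, 0.007]
contact_force: [1.8, 0.1, 4.7]
opening: 0.0001
grip_force: 2.2
t 3.4 pos [553.3 233.7 127.1] F [1.8 0.1 4.7]
shift [-0.073  -0.002  -0.0199] turn [ 0.0053 -0.0009 -0.0004]
```

```bash
python3 -m jog '[[[0.011,0,0.009],[0,0,0]],[[0.02,0,0.02],[0,0,0]],[[0.027,0,0.031],[0,0,0]],[[0.033,0,0.044],[0,0,0]],[[0.037,0,0.056],[0,0,0]]]';python3 -m jog '[[[0.002,0,0.007],[0,0,0]],[[0.003,0,0.011],[0,0,0]],[[0.003,0,0.014],[0,0,0]]]'
```

```text
t: 3.9
tool_pos: [0.5476, 0.2699, 0.0678]
tool_rot: [-2.102, -2.334, -0.001]
contact_force: [1.2, 0.8, 3.6]
opening: 0.0
grip_force: 2.1
t: 4.2
tool_pos: [0.5467, 0.2721, 0.054]
tool_rot: [-2.102, -2.332, 0.001]
contact_force: [-0.5, 3.2, 3.2]
opening: -0.0001
grip_force: 2.2
```

Press on in small steps until the stop is felt.

```bash
python3 -m jog '[[[0,0,0.003],[0,0,0]],[[0,0,0.003],[0,0,0]]]';python3 -m jog '[[[0,0,0.003],[0,0,0]],[[0,0,0.003],[0,0,0]]]'
```

```text
t: 4.4
tool_pos: [0.5468, 0.2718, 0.0512]
tool_rot: [-2.103, -2.333, 0.002]
contact_force: [-0.6, 1.4, 2.2]
opening: 0.0001
grip_force: 0.9
t: 4.6
tool_pos: [0.547, 0.2718, 0.0492]
tool_rot: [-2.103, -2.333, 0.002]
contact_force: [-2.6, 2.0, 6.3]
opening: 0.0001
grip_force: 3.2
```

```bash
python3 -m jog '[[[0,0,0.003],[0,0,0]],[[0,0,0.003],[0,0,0]]]';python3 -m jog '[[[0,0,0.002],[0,0,0]],[[0,0,0.002],[0,0,0]]]'
```

```text
t: 4.8
tool_pos: [0.5473, 0.272, 0.0487]
tool_rot: [-2.102, -2.333, 0.003]
contact_force: [-9.7, -0.6, 18.7]
opening: -0.0002
grip_force: 9.3
t: 5.0
tool_pos: [0.5474, 0.272, 0.0485]
tool_rot: [-2.102, -2.333, 0.003]
contact_force: [-13.4, -1.4, 27.6]
opening: 0.0001
grip_force: 13.3
```

```bash
python3 -m jog '[[[0,0,-0.05],[0,0,0]],[[0,0,-0.1],[0,0,0]],[[0,0,-0.15],[0,0,0]],[[0,0,-0.19],[0,0,0]],[[0,0,-0.19],[0,0,0]]]'; python3 go.py 573.6 20.1 180 96
```

```text
t: 5.5
tool_pos: [0.5506, 0.2722, 0.2417]
tool_rot: [2.099, 2.328, 0.016]
contact_force: [0.2, -0.3, 0.6]
opening: 0.0001
grip_force: 0.0
t 5.5 pos [550.6 272.2 241.7] F [ 0.2 -0.3  0.6]
shift [-0.2532 -0.0039  0.0613] turn [ 0.0125 -0.0013 -0.0012]
```

```bash
python3 -m jog '[[[-0.05,-0.004,0],[0,0,0]],[[-0.1,-0.004,0],[0,0,0]],[[-0.15,-0.004,0],[0,0,0]],[[-0.2,-0.004,0.01],[0,0,0]],[[-0.245,-0.004,0.03],[0,0,0]]]' 0.75; python3 -m jog '[[[-0.008,0,0.03],[0,0,0]],[[-0.008,0,0.03],[0,0,0]],[[-0.008,0,0.03],[0,0,0]]]';python3 go.py 573.6 20.1 180 96
python3 - <<'E'
from h import *
from station import ctrl,optics
o=ctrl.get_obs();w=optics.get_image("wrist");s=optics.get_image("side");pickle.dump((o,w,s),open("w2.pkl","wb"))
print(proj(w,[[.5736,.0201,.082]],tool(o)),proj(s,[[.5736,.0201,.082]]))
a=cv2.resize(s["image"][125:225,180:310],(499,384),interpolation=cv2.INTER_CUBIC)
cv2.imwrite("pics/w2.png",cv2.resize(np.hstack([w["image"],a]),None,fx=.79,fy=.79,interpolation=cv2.INTER_AREA))
E
```

```text
t: 6.0
tool_pos: [0.5689, 0.0253, 0.2039]
tool_rot: [2.102, 2.332, -0.0]
contact_force: [0.8, -0.3, -0.0]
opening: 0.0641
grip_force: 0.0
t: 6.3
tool_pos: [0.5684, 0.0201, 0.1723]
tool_rot: [-2.102, -2.331, 0.004]
contact_force: [-0.6, 0.1, 0.5]
opening: 0.0643
grip_force: 0.0
t 6.3 pos [568.4  20.1 172.3] F [-0.6  0.1  0.5]
shift [-0.0006  0.0052 -0.0078] turn [-0.0037 -0.0004 -0.0013]
[[258.7610634  189.97682989]] [[254.06539931 197.8363131 ]]
```

View pics/w2.png

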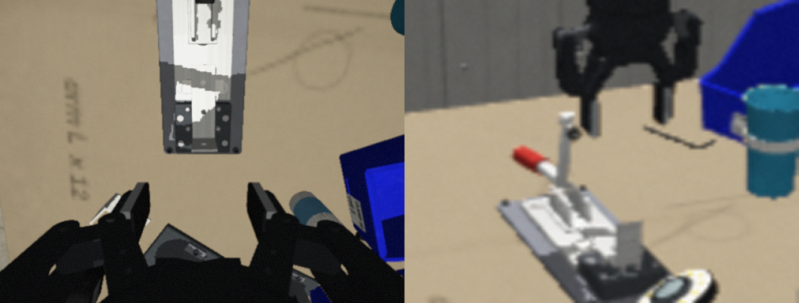

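Wrist view: the leg is at about (258,184) full-size px, where predicted. Side view: the lever is thrown back and the clamp arm is standing up. I'll descend with a 5 mm sideways correction.

```bash
python3 -m jog '[[[0,0.005,0.02],[0,0,0]],[[0,0.005,0.06],[0,0,0]],[[0,0.005,0.1],[0,0,0]],[[0,0.005,0.123],[0,0,0]],[[0,0.005,0.123],[0,0,0]]]'; python3 go.py 573.6 20.1 49 96
python3 - <<'E'
from h import *
from station import ctrl,optics
o=ctrl.get_obs();w=optics.get_image("wrist");s=optics.get_image("side");c=optics.get_image("scene")
a=cv2.resize(s["image"][140:230,210:300],(400,400),interpolation=cv2.INTER_CUBIC);b=cv2.resize(c["image"][170:260,200:290],(400,400),interpolation=cv2.INTER_CUBIC)
cv2.imwrite("pics/g.png",np.hstack([a,b]))
E
```

```text
t: 6.9
tool_pos: [0.5722, 0.0222, 0.048]
tool_rot: [-2.097, -2.333, 0.006]
contact_force: [-0.1, -0.2, 0.7]
opening: 0.064
grip_force: 0.0
t 6.9 pos [572.2  22.2  48. ] F [-0.1 -0.2  0.7]
shift [-0.0022  0.0012 -0.001 ] turn [-0.0059 -0.001   0.0013]
```

View pics/g.png

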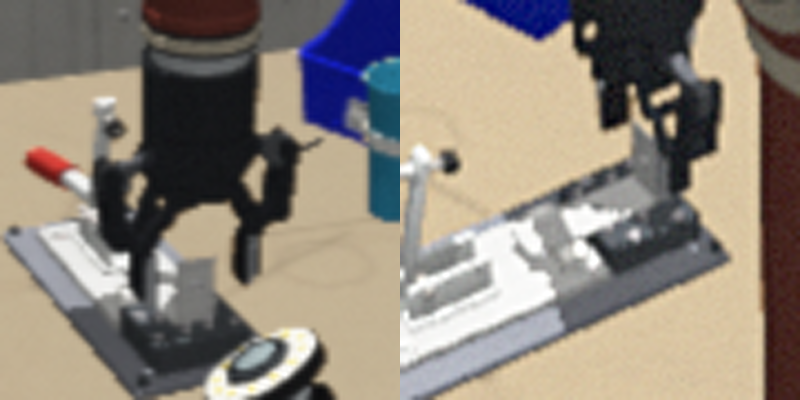

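The leg stands between the pads in both views, so I'll close.

```bash
python3 -m jog '[[[-0.002,0.001,0],[0,0,0]],[[-0.002,0.001,0],[0,0,0]],[[-0.002,0.001,0],[0,0,0]],[[-0.002,0.001,0],[0,0,0]],[[-0.002,0.001,0],[0,0,0]]]' 0.2 50; python3 -m jog '[[[0,0,0],[0,0,0]],[[0,0,0],[0,0,0]]]'; python3 go.py 573.6 20.1 49 96
```

```text
t: 7.55
tool_pos: [0.5769, 0.0185, 0.0528]
tool_rot: [2.102, 2.332, 0.002]
contact_force: [-2.1, -0.4, 6.2]
opening: 0.0265
grip_force: 48.8
t: 7.75
tool_pos: [0.5768, 0.0185, 0.0527]
tool_rot: [2.102, 2.332, 0.002]
contact_force: [-1.7, -0.0, 5.7]
opening: 0.0263
grip_force: 48.8
t 7.75 pos [576.8  18.5  52.7] F [-1.7 -0.   5.7]
shift [ 0.0019 -0.0031  0.0037] turn [ 0.0022  0.0007 -0.0008]
```

```bash
python3 -m jog '[[[0,0,-0.005],[0,0,0]],[[0,0,-0.01],[0,0,0]],[[0,0,-0.02],[0,0,0]],[[0,0,-0.04],[0,0,0]],[[0,0,-0.06],[0,0,0]]]'; python3 -m jog '[[[0,0,-0.05],[0,0,0]],[[0,0,-0.1],[0,0,0]],[[0,0,-0.15],[0,0,0]],[[0,0,-0.15],[0,0,0]],[[0,0,-0.15],[0,0,0]]]'
for i in 1 2 3; do python3 -m jog '[[[0,0,0],[0,0,0]]]' | grep pos; done
python3 - <<'E'
from h import *
from station import ctrl,optics
o=ctrl.get_obs();s=optics.get_image("side");c=optics.get_image("scene")
print(o["tool_pos"],ctrl.get_obs()["tool_pos"])
pickle.dump((o,s,c),open("w3.pkl","wb"))
u,v=np.round(proj(s,o["tool_pos"])[0]).astype(int);p,q=np.round(proj(c,o["tool_pos"])[0]).astype(int);print(u,v,p,q)
a=cv2.resize(s["image"][v-45:v+45,u-45:u+45],(400,400),interpolation=cv2.INTER_CUBIC);b=cv2.resize(c["image"][q-45:q+45,p-45:p+45],(400,400),interpolation=cv2.INTER_CUBIC)
cv2.imwrite("pics/h.png",np.hstack([a,b]))
E
```

```text
t: 8.25
tool_pos: [0.5753, 0.019, 0.1115]
tool_rot: [-2.102, -2.333, 0.001]
contact_force: [-0.5, -0.1, -0.5]
opening: 0.0262
grip_force: 49.2
t: 8.75
tool_pos: [0.5766, 0.0188, 0.2636]
tool_rot: [2.1, 2.331, 0.004]
contact_force: [-0.9, 0.1, -0.9]
opening: 0.0262
grip_force: 49.3
tool_pos: [0.5749, 0.019, 0.2593]
tool_pos: [0.5746, 0.019, 0.2583]
tool_pos: [0.5749, 0.019, 0.2587]
[0.57487229 0.01895742 0.25870547] [0.57522946 0.01891223 0.25944866]
256 141 255 144
```

View pics/h.png

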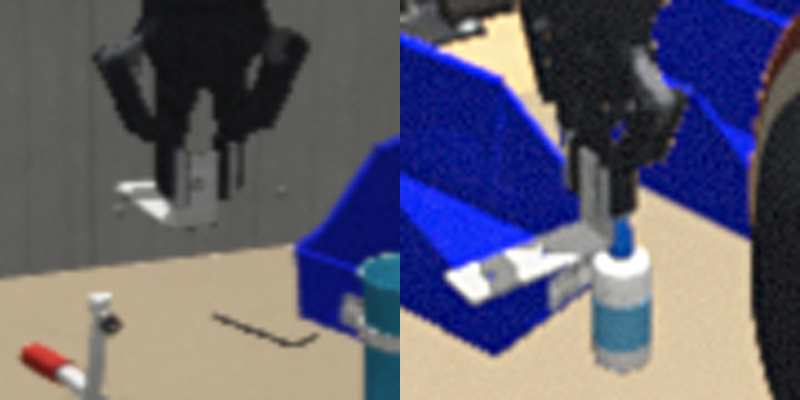

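The bracket is held by its leg, level, foot out towards the clamp side, clear of everything. Next I compare its seen pixels with the expected bracket-in-tool pose.

Run:
```python
from h import *
o,s,c=pickle.load(open("w3.pkl","rb"));T=tool(o)
B=np.eye(4);B[:3,:3]=np.array([[0,-1,0],[-1,0,0],[0,0,-1]]).T  # bracket y=-toolx, z=-toolz, x=-tooly
B[:3,3]=[.0012+.0435,0,.017]
P={"leg bot -x":(-14,45,0),"leg bot +x":(14,45,0),"free -x":(-14,-45,3),"free +x":(14,-45,3),"free bot -x":(-14,-45,0),"free bot +x":(14,-45,0),"legtop -":(-14,43.5,50),"legtop+":(14,43.5,50)}
for n,p in P.items():
    X=(T@B@np.array([*np.array(p)/1e3,1]))[:3]
    a=proj(s,X)[0]-[211,96]; b=proj(c,X)[0]-[210,99]
    print(n,np.round((a+.5)*400/90-.5),np.round((b+.5)*400/90-.5)+[400,0])
```

```text
leg bot -x [221. 223.] [587. 215.]
leg bot +x [180. 229.] [614. 240.]
free -x [161. 172.] [443. 262.]
free +x [122. 178.] [468. 288.]
free bot -x [161. 177.] [444. 266.]
free bot +x [122. 182.] [468. 293.]
legtop - [223. 145.] [584. 139.]
legtop+ [181. 151.] [611. 164.]
```

```bash
python3 - <<'E'
from go import *
A=rot(60.5,-30);print(A.round(3));F=np.array([484.8,-160,235.9]);print(F-A@[44.7,0,17])
E
python3 go.py 480 -100 320 60.5 -30
```

```text
[[ 0.492  0.754  0.435]
 [ 0.87  -0.426 -0.246]
 [ 0.     0.5   -0.866]]
[ 455.39064345 -194.71929935  250.62243186]
t 9.15 pos [575.2  18.9 259.4] F [-0.  -0.2  0.5]
shift [-0.1084 -0.1072 -0.0604] turn [-0.509  -0.1617  0.6046]
```

```bash
python3 -m jog '[[[-0.03,-0.03,-0.06],[-0.1,-0.03,0.12]],[[-0.108,-0.107,-0.06],[-0.509,-0.162,0.605]],[[-0.108,-0.107,-0.06],[-0.509,-0.162,0.605]],[[-0.108,-0.107,-0.06],[-0.509,-0.162,0.605]],[[-0.108,-0.107,-0.06],[-0.509,-0.162,0.605]]]'; python3 go.py 455.4 -194.7 265 60.5 -30
```

```text
t: 9.65
tool_pos: [0.4792, -0.1023, 0.3222]
tool_rot: [2.302, 1.397, 0.343]
contact_force: [0.4, 0.1, -0.5]
opening: 0.0263
grip_force: 49.5
t 9.65 pos [ 479.2 -102.3  322.2] F [ 0.4  0.1 -0.5]
shift [-0.0924 -0.0085  0.0613] turn [-0.0275 -0.0086  0.033 ]
```

```bash
python3 -m jog '[[[-0.03,-0.003,0.02],[-0.028,-0.009,0.033]],[[-0.06,-0.006,0.04],[-0.028,-0.009,0.033]],[[-0.092,-0.009,0.061],[-0.028,-0.009,0.033]],[[-0.092,-0.009,0.061],[-0.028,-0.009,0.033]],[[-0.092,-0.009,0.061],[-0.028,-0.009,0.033]]]'; python3 -m jog '[[[0,0,0],[0,0,0]],[[0,0,0],[0,0,0]]]';python3 go.py 455.4 -194.7 250.6 60.5 -30
```

```text
t: 10.15
tool_pos: [0.4563, -0.1919, 0.2628]
tool_rot: [2.305, 1.356, 0.356]
contact_force: [-0.5, 0.2, -0.6]
opening: 0.0266
grip_force: 49.5
t: 10.35
tool_pos: [0.4577, -0.1907, 0.265]
tool_rot: [2.299, 1.359, 0.359]
contact_force: [0.1, -0.1, -0.9]
opening: 0.0266
grip_force: 49.5
t 10.35 pos [ 457.7 -190.7  265. ] F [ 0.1 -0.1 -0.9]
shift [-0.0045 -0.0072  0.0125] turn [-0.0042 -0.0041  0.0104]
```

```bash
python3 -m jog '[[[-0.002,-0.004,0.006],[0,-0.004,0.01]],[[-0.0045,-0.007,0.0125],[0,-0.004,0.01]],[[-0.0045,-0.007,0.0125],[0,-0.004,0.01]],[[-0.0045,-0.007,0.0125],[0,-0.004,0.01]],[[-0.0045,-0.007,0.0125],[0,-0.004,0.01]]]'; python3 go.py 455.4 -194.7 250.6 60.5 -30
python3 - <<'E'
from h import *
from station import ctrl,optics
O=[];W=[]
for i in range(6): O.append(ctrl.get_obs()); w=optics.get_image("wrist")
for x in O: print(np.round(x["tool_pos"]*1e3,1),np.round(x["tool_rot"],4))
s=optics.get_image("side");c=optics.get_image("scene")
o=O[-1]; pickle.dump((O,w,s,c),open("w4.pkl","wb"))
T=tool(o)
B=np.eye(4);B[:3,:3]=np.array([[0,-1,0],[-1,0,0],[0,0,-1]]).T
B[:3,3]=[.0447,0,.017]
u,v=np.round(proj(s,(T@B)[:3,3])[0]).astype(int);p,q=np.round(proj(c,(T@B)[:3,3])[0]).astype(int);print(u,v,p,q)
a=cv2.resize(s["image"][v-30:v+60,u-30:u+30],(400,600),interpolation=cv2.INTER_CUBIC)
b=cv2.resize(w["image"][150:384,150:384],(400,400),interpolation=cv2.INTER_CUBIC)
d=cv2.resize(c["image"][max(q-25,0):q+25,p-50:p+50],(400,200),interpolation=cv2.INTER_CUBIC)
cv2.imwrite("pics/f.png",np.hstack([a,np.vstack([b,d])]))
P={"leg bot -x":(-14,45,0),"leg bot +x":(14,45,0),"free bot -x":(-14,-45,0),"free bot +x":(14,-45,0),"legtop -":(-14,43.5,50),"legtop+":(14,43.5,50)}
k=400/60
for n,pp in P.items():
    X=(T@B@np.array([*np.array(pp)/1e3,1]))[:3]
    print(n,np.round((proj(s,X)[0]-[u-30,v-30]+.5)*k-.5),"wrist",np.round((proj(w,X,T)[0]-150+.5)*400/234-.5)+[400,0],"scene",np.round((proj(c,X)[0]-[p-50,q-25]+.5)*4-.5)+[400,400])
print("lens",np.round((proj(s,[.537,-.1895,.132])[0]-[u-30,v-30]+.5)*k-.5))
E
```

```text
t: 10.85
tool_pos: [0.4549, -0.1955, 0.2495]
tool_rot: [2.309, 1.344, 0.356]
contact_force: [0.8, -0.7, -0.9]
opening: 0.0263
grip_force: 49.5
t 10.85 pos [ 454.9 -195.5  249.5] F [ 0.8 -0.7 -0.9]
shift [ 0.001   0.0006 -0.0009] turn [-0.0057  0.0009 -0.001 ]
[ 454.9 -195.5  249.5] [2.3087 1.3444 0.3558]
[ 454.9 -195.6  249.6] [2.3085 1.3442 0.3559]
[ 454.9 -195.6  249.7] [2.3084 1.3441 0.356 ]
[ 454.9 -195.6  249.7] [2.3085 1.3441 0.356 ]
[ 454.9 -195.6  249.7] [2.3085 1.3441 0.3559]
[ 454.9 -195.6  249.7] [2.3085 1.3441 0.3559]
245 180 337 153
leg bot -x [212. 245.] wrist [613. 129.] scene [674. 483.]
leg bot +x [142. 274.] wrist [533. 129.] scene [675. 525.]
free bot -x [260. 137.] wrist [ 620. -149.] scene [527. 477.]
free bot +x [194. 166.] wrist [ 526. -149.] scene [526. 519.]
legtop - [142. 119.] wrist [629. 206.] scene [686. 446.]
legtop+ [ 71. 150.] wrist [518. 206.] scene [687. 490.]
lens [361. 471.]
```

View pics/f.png

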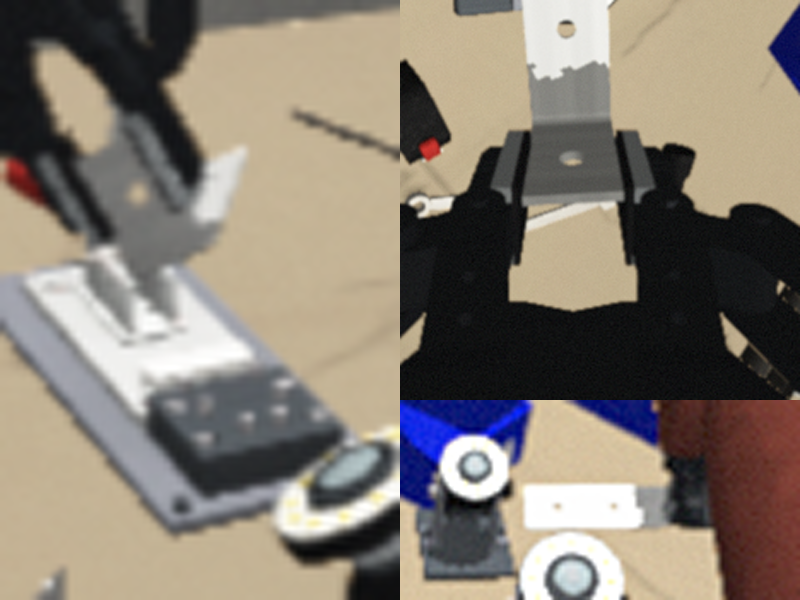

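Final-pose view: side crop shows the free foot tip at (246,148) and the leg's bottom edge near (150,270)-(218,237). The wrist crop shows the leg well centred between the pads. In the scene crop the foot lies at (524..670, 486..528), just above the lens. The free end looks slightly low, so I'll measure it more closely.

Run:
```python
from h import *
O,w,s,c=pickle.load(open("w4.pkl","rb"));T=tool(O[-1])
B=np.eye(4);B[:3,:3]=np.array([[0,-1,0],[-1,0,0],[0,0,-1]]).T;B[:3,3]=[.0447,0,.017]
W=lambda p:(T@B@np.array([*np.array(p)/1e3,1]))[:3]
def white(im,roi,th):
    x0,y0,x1,y1=roi;r=im[y0:y1,x0:x1];k=8
    r=cv2.resize(r,None,fx=k,fy=k,interpolation=cv2.INTER_CUBIC)
    m=((r.min(2)>th)).astype(np.uint8)
    cs=cv2.findContours(m,cv2.RETR_EXTERNAL,cv2.CHAIN_APPROX_NONE)[0];q=max(cs,key=cv2.contourArea)
    ap=cv2.approxPolyDP(cv2.convexHull(q),.9*k,True)[:,0]
    return np.round((ap+.5)/k-.5+[x0,y0],2)
def show(n,cam,roi,th,pts,TT=None):
    print(n,white(cam["image"],roi,th).tolist())
    for p in pts: print("   pred",p,np.round(proj(cam,W(p),TT)[0],2))
f=[(-14,-45,3),(14,-45,3),(-14,-45,0),(14,-45,0)]
show("wrist",w,(205,20,290,215),190,f+[(-14,-10,3),(14,-10,3)],T)
show("scene",c,(312,165,355,195),190,f+[(-14,40,0),(14,40,0)])
show("side",s,(240,165,256,190),170,f+[(-14,0,3),(-14,0,0)])
```

```text
wrist [[266.94, 61.94], [268.56, 63.56], [283.94, 121.19], [283.94, 129.31], [272.06, 187.69], [239.06, 195.69], [230.31, 195.81], [223.81, 185.81], [213.56, 131.31], [214.06, 66.19], [216.19, 64.81]]
   pred (-14, -45, 3) [279.27  61.79]
   pred (14, -45, 3) [222.97  61.81]
   pred (-14, -45, 0) [278.72  62.51]
   pred (14, -45, 0) [223.51  62.53]
   pred (-14, -10, 3) [277.35 133.06]
   pred (14, -10, 3) [224.87 133.08]
scene [[341.44, 167.56], [342.31, 175.69], [338.56, 181.19], [332.94, 184.31], [323.19, 182.94], [319.31, 179.56], [316.81, 174.69], [316.69, 169.69], [319.06, 164.56], [339.06, 164.56]]
   pred (-14, -45, 3) [318.5  146.39]
   pred (14, -45, 3) [318.36 156.81]
   pred (-14, -45, 0) [318.38 146.92]
   pred (14, -45, 0) [318.25 157.31]
   pred (-14, 40, 0) [353.11 148.22]
   pred (14, 40, 0) [353.28 158.67]
side [[251.19, 171.31], [248.56, 181.69], [244.44, 182.69], [243.56, 180.94], [246.19, 173.31]]
   pred (-14, -45, 3) [252.96 169.13]
   pred (14, -45, 3) [243.08 173.4 ]
   pred (-14, -45, 0) [253.54 170.16]
   pred (14, -45, 0) [243.67 174.42]
   pred (-14, 0, 3) [249.5  176.85]
   pred (-14, 0, 0) [250.11 177.92]
```

Run:
```python
from h import *
O,w,s,c=pickle.load(open("w4.pkl","rb"));T=tool(O[-1])
g=w["image"].astype(float)
def edges(row,x0,x1,img):
    p=img[row-1:row+2,x0:x1].mean((0));d=np.abs(np.diff(p,axis=0)).sum(1)
    n=len(d)//2
    def sub(a,b):
        i=a+np.argmax(d[a:b]);ww=d[max(i-2,0):i+3];return x0+.5+(ww*np.arange(max(i-2,0),max(i-2,0)+len(ww))).sum()/ww.sum()
    return round(sub(0,n),1),round(sub(n,len(d)),1)
for r in range(66,220,12): print(r,edges(r,200,295,g))
col=g[40:90,235:250].mean(1);d=np.abs(np.diff(col,axis=0)).sum(1);print("free end row",40.5+np.argmax(d),np.round(d[15:32]))
cs=c["image"].astype(float)
print("scene cols: top,bottom rows")
for x in range(318,368,5):
    print(x,edges(x,138,172,cs.transpose(1,0,2)))
print("scene free end col",[edges(r,305,330,cs)  for r in (151,154,157)], np.round(cs[154,310:326].mean(1)))
```

```text
66 (np.float64(214.1), np.float64(268.7))
78 (np.float64(214.8), np.float64(268.9))
90 (np.float64(215.3), np.float64(269.0))
102 (np.float64(216.5), np.float64(275.8))
114 (np.float64(214.5), np.float64(282.8))
126 (np.float64(212.9), np.float64(284.7))
138 (np.float64(215.4), np.float64(282.1))
150 (np.float64(215.6), np.float64(273.9))
162 (np.float64(244.0), np.float64(250.0))
174 (np.float64(222.8), np.float64(272.0))
186 (np.float64(223.8), np.float64(264.7))
198 (np.float64(224.7), np.float64(272.3))
210 (np.float64(225.6), np.float64(272.6))
free end row 63.5 [ 2.  1.  1.  0.  1.  4.  7. 52. 94. 25.  2.  0.  0.  0.  0.  0.  0.]
scene cols: top,bottom rows
318 (np.float64(148.8), np.float64(159.4))
323 (np.float64(148.5), np.float64(160.3))
328 (np.float64(148.5), np.float64(166.9))
333 (np.float64(148.4), np.float64(167.1))
338 (np.float64(148.4), np.float64(159.7))
343 (np.float64(148.4), np.float64(159.7))
348 (np.float64(138.8), np.float64(159.2))
353 (np.float64(145.4), np.float64(158.7))
358 (np.float64(139.9), np.float64(159.5))
363 (np.float64(147.3), np.float64(159.8))
scene free end col [(np.float64(314.4), np.float64(316.6)), (np.float64(310.9), np.float64(317.5)), (np.float64(311.7), np.float64(317.6))] [ 62. 112. 169. 199. 191. 192. 187. 191. 245. 255. 255. 254. 254. 255.
 253. 223.]
```

```bash
cat > fit.py <<'E'
from h import *
from scipy.optimize import least_squares
O,w,s,c=pickle.load(open("w4.pkl","rb"));T=tool(O[-1])
K=np.array([[w["fx"],0,w["cx"]],[0,w["fy"],w["cy"]],[0,0,1]])
X=np.array([(14,-45,3),(-14,-45,3),(14,42,3),(-14,42,3)])/1e3
U=np.array([(214.0,63.2),(268.6,63.2),(226.4,221),(273.0,221)])
B0=np.eye(4);B0[:3,:3]=np.array([[0,-1,0],[-1,0,0],[0,0,-1]]).T;B0[:3,3]=[.0447,0,.017]
def rep(n,B):
    d=R.from_matrix(B0[:3,:3]@np.eye(3)).inv()*R.from_matrix(B[:3,:3])
    print(n,"origin in tool mm",np.round(B[:3,3]*1e3,1),"rot dev (bracket axes, deg)",np.round(d.as_rotvec(degrees=True),2))
ok,r,t=cv2.solvePnP(X,U,K,w["D"],flags=cv2.SOLVEPNP_ITERATIVE)
M=np.eye(4);M[:3,:3]=cv2.Rodrigues(r)[0];M[:3,3]=t[:,0];rep("wrist PnP",w["mount"]@M)
def mk(p):
    B=B0.copy();B[:3,:3]=B0[:3,:3]@R.from_rotvec(p[3:6]).as_matrix();B[:3,3]=B0[:3,3]+p[:3]*.01;return B
def pw(B,P): return [(T@B@np.append(q,1))[:3] for q in P]
def res(p,us=(1,1)):
    B=mk(p);e=[(proj(w,pw(B,X),T)-U).ravel()]
    if us[0]: e.append((proj(c,pw(B,X[:2]))-[(317.8,159.5),(317.4,148.7)]).ravel())
    if us[1]: e.append((proj(s,pw(B,X[1:2]))-[(251.4,171.5)]).ravel())
    return np.concatenate(e)
for us in [(0,0),(1,0),(0,1),(1,1)]:
    q=least_squares(res,np.zeros(6),args=(us,));rep(str(us),mk(q.x));print("  res",np.round(q.fun,1))
E
python3 fit.py
```

```text
wrist PnP origin in tool mm [44.4 -2.8 19.9] rot dev (bracket axes, deg) [-0.95  3.57  2.46]
(0, 0) origin in tool mm [44.4 -2.8 19.9] rot dev (bracket axes, deg) [-0.95  3.57  2.46]
  res [ 0.   1.5  0.6 -1.4 -0.4  0.3 -0.3 -0.4]
(1, 0) origin in tool mm [44.5 -2.8 20.5] rot dev (bracket axes, deg) [0.75 2.6  2.52]
  res [ 0.3  1.4  0.3 -1.5 -0.5  0.5 -0.2 -0.6  0.7 -0.   0.8  0.1]
(0, 1) origin in tool mm [44.5 -2.8 20.5] rot dev (bracket axes, deg) [0.46 2.45 2.52]
  res [ 0.2  1.5  0.3 -1.4 -0.5  0.5 -0.3 -0.6  0.5 -0.5]
(1, 1) origin in tool mm [44.5 -2.8 20.6] rot dev (bracket axes, deg) [0.89 2.51 2.54]
  res [ 0.3  1.4  0.2 -1.5 -0.6  0.5 -0.2 -0.6  0.7 -0.   0.7  0.2  0.5 -0.4]
```

```bash
sed -i 's/(214.0,63.2),(268.6,63.2)/(214.0,64.6),(268.6,62.0)/' fit.py
cat >> fit.py <<'E'
B=mk(q.x)
from go import rot
h=150.5;zc=np.array([.5*np.cos(np.radians(h)),.5*np.sin(np.radians(h)),np.sqrt(.75)])
L=np.array([.537,-.1895,.132])
G=T@B; n=G[:3,2]; v=G[:3,3]-L
print("tilt err deg",np.degrees(np.arccos(n@zc)),"dist",1e3*v@zc,"lateral",1e3*np.linalg.norm(v-zc*(v@zc)))
# minimal rotation bringing n to zc, then shift
ax=np.cross(n,zc);Q=R.from_rotvec(ax/np.linalg.norm(ax)*np.arcsin(np.linalg.norm(ax))).as_matrix()
N=np.eye(4);N[:3,:3]=Q@G[:3,:3];N[:3,3]=L+.12*zc
D=np.linalg.inv(T)@N@np.linalg.inv(B)
print("shift",np.round(D[:3,3],4),"turn",np.round(R.from_matrix(D[:3,:3]).as_rotvec(),4))
E
python3 fit.py
```

```text
wrist PnP origin in tool mm [44.4 -2.7 20. ] rot dev (bracket axes, deg) [-0.68  5.56  2.65]
(0, 0) origin in tool mm [44.4 -2.7 20. ] rot dev (bracket axes, deg) [-0.68  5.56  2.65]
  res [-0.   0.4  0.2 -0.4 -0.1  0.1 -0.1 -0.1]
(1, 0) origin in tool mm [44.5 -2.7 20.4] rot dev (bracket axes, deg) [0.6  5.2  2.71]
  res [ 0.2  0.3 -0.  -0.5 -0.2  0.1 -0.  -0.2  0.7  0.1  0.8  0.1]
(0, 1) origin in tool mm [44.5 -2.7 20.7] rot dev (bracket axes, deg) [0.77 4.85 2.74]
  res [ 0.2  0.5 -0.1 -0.3 -0.2  0.2 -0.1 -0.3  0.4 -0.6]
(1, 1) origin in tool mm [44.5 -2.7 20.7] rot dev (bracket axes, deg) [1.06 4.88 2.74]
  res [ 0.3  0.3 -0.1 -0.5 -0.2  0.2 -0.  -0.3  0.7  0.2  0.7  0.2  0.4 -0.5]
tilt err deg 4.700262245570917 dist 115.45034262944651 lateral 3.488589560414105
shift [ 0.0009  0.0049 -0.0035] turn [ 0.0802  0.0175 -0.0002]
```

Run:
```python
from h import *
O,w,s,c=pickle.load(open("w4.pkl","rb"))
g=w["image"].astype(float)
def er(x,y0,y1):
    p=g[y0:y1,x-2:x+3].mean(1);d=np.abs(np.diff(p,axis=0)).sum(1);i=np.argmax(d);a=max(i-2,0);k=d[a:i+3];return round(y0+.5+(k*np.arange(a,a+len(k))).sum()/k.sum(),2),round(d[i])
for n,xs,y0,y1 in [("free",range(218,268,6),50,80),("fold",range(229,272,6),212,232),("legtop",range(228,276,6),256,280)]:
    e=[er(x,y0,y1) for x in xs];print(n,e,"slope px/px",np.round(np.polyfit(list(xs),[v[0] for v in e],1)[0],4))
```

```text
free [(np.float64(64.7), 90), (np.float64(64.38), 103), (np.float64(64.01), 75), (np.float64(63.64), 93), (np.float64(63.39), 114), (np.float64(62.71), 83), (np.float64(62.61), 94), (np.float64(62.33), 121), (np.float64(61.83), 88)] slope px/px -0.0593
fold [(np.float64(222.32), 42), (np.float64(222.02), 42), (np.float64(221.4), 37), (np.float64(220.64), 40), (np.float64(221.05), 39), (np.float64(220.96), 37), (np.float64(220.35), 39), (np.float64(220.12), 46)] slope px/px -0.0489
legtop [(np.float64(277.18), 124), (np.float64(275.09), 115), (np.float64(273.18), 105), (np.float64(270.68), 130), (np.float64(268.79), 108), (np.float64(268.18), 107), (np.float64(267.79), 111), (np.float64(267.48), 123)] slope px/px -0.2407
```

```bash
sed -i 's/(226.4,221),(273.0,221)/(226.4,222.4),(273.0,220.1)/; s/(214.0,64.6),(268.6,62.0)/(214.0,64.9),(268.6,61.7)/' fit.py; python3 fit.py
```

```text
wrist PnP origin in tool mm [44.4 -2.9 20.4] rot dev (bracket axes, deg) [ 0.95 -0.07  2.79]
(0, 0) origin in tool mm [44.4 -2.9 20.4] rot dev (bracket axes, deg) [ 0.95 -0.07  2.79]
  res [-0.1 -0.1  0.   0.2 -0.2 -0.1  0.3  0. ]
(1, 0) origin in tool mm [44.6 -2.9 20.5] rot dev (bracket axes, deg) [1.58 0.18 2.79]
  res [ 0.1 -0.2 -0.1  0.1 -0.2 -0.2  0.3  0.1  0.7  0.   0.7  0.4]
(0, 1) origin in tool mm [44.4 -2.9 20.3] rot dev (bracket axes, deg) [0.83 0.06 2.8 ]
  res [-0.2 -0.1 -0.   0.2 -0.2 -0.1  0.2  0.   0.5 -0.3]
(1, 1) origin in tool mm [44.5 -2.9 20.4] rot dev (bracket axes, deg) [1.25 0.47 2.81]
  res [-0.1 -0.2 -0.1  0.  -0.2 -0.2  0.3  0.1  0.7 -0.   0.7  0.3  0.6 -0.2]
tilt err deg 1.3067570566544846 dist 115.7408442816636 lateral 3.612356949890352
shift [ 0.0008  0.0034 -0.0033] turn [ 0.0034  0.0225 -0.0001]
```

Views agree: the foot is 3–4 mm too near, with about 1° of droop. I'll correct that, then let it settle.

```bash
python3 -m jog '[[[0.001,0.003,-0.003],[0.003,0.02,0]],[[0.001,0.003,-0.003],[0.003,0.02,0]],[[0.001,0.003,-0.003],[0.003,0.02,0]],[[0.001,0.003,-0.003],[0.003,0.02,0]],[[0.001,0.003,-0.003],[0.003,0.02,0]]]'; python3 -m jog '[[[0,0,0],[0,0,0]],[[0,0,0],[0,0,0]],[[0,0,0],[0,0,0]],[[0,0,0],[0,0,0]],[[0,0,0],[0,0,0]]]'
python3 - <<'E'
import pickle
exec(open("fit.py").read().split("# minimal")[0])
from station import ctrl
T=tool(ctrl.get_obs());G=T@B;n=G[:3,2];v=G[:3,3]-L
print("NOW tilt",np.degrees(np.arccos(n@zc)),"dist",1e3*v@zc,"lat",1e3*np.linalg.norm(v-zc*(v@zc)))
E
```

```text
t: 11.75
tool_pos: [0.4562, -0.1952, 0.2533]
tool_rot: [2.314, 1.355, 0.378]
contact_force: [0.6, -0.0, -0.7]
opening: 0.0262
grip_force: 49.5
t: 12.25
tool_pos: [0.4563, -0.1952, 0.2534]
tool_rot: [2.314, 1.355, 0.378]
contact_force: [0.5, -0.5, -0.7]
opening: 0.0267
grip_force: 49.5
wrist PnP origin in tool mm [44.4 -2.9 20.4] rot dev (bracket axes, deg) [ 0.95 -0.07  2.79]
(0, 0) origin in tool mm [44.4 -2.9 20.4] rot dev (bracket axes, deg) [ 0.95 -0.07  2.79]
  res [-0.1 -0.1  0.   0.2 -0.2 -0.1  0.3  0. ]
(1, 0) origin in tool mm [44.6 -2.9 20.5] rot dev (bracket axes, deg) [1.58 0.18 2.79]
  res [ 0.1 -0.2 -0.1  0.1 -0.2 -0.2  0.3  0.1  0.7  0.   0.7  0.4]
(0, 1) origin in tool mm [44.4 -2.9 20.3] rot dev (bracket axes, deg) [0.83 0.06 2.8 ]
  res [-0.2 -0.1 -0.   0.2 -0.2 -0.1  0.2  0.   0.5 -0.3]
(1, 1) origin in tool mm [44.5 -2.9 20.4] rot dev (bracket axes, deg) [1.25 0.47 2.81]
  res [-0.1 -0.2 -0.1  0.  -0.2 -0.2  0.3  0.1  0.7 -0.   0.7  0.3  0.6 -0.2]
tilt err deg 1.3067570566544846 dist 115.7408442816636 lateral 3.612356949890352
NOW tilt 0.14279026445600726 dist 119.4190707266358 lat 0.7277016612227769
```

```bash
python3 -c "
from station import job
print(job.finish_job())"
```

```text
the job is handed in; nothing more can be done
None
```

I threw the clamp lever back to its stop, took the bracket out, and handed the job in holding it still in front of the inspection camera. By my camera measurements the foot is about 119 mm from the lens, less than 1 mm off-centre and within about 0.2° of square (calibration is good to about 2 mm). The clamp was left open, and the arm stayed clear of the camera, glue bottle, tape measure and finished bracket.

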